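# Close up the seasoning rack

### The arm

A 6-joint arm with a two-finger parallel gripper is mounted at the origin on the work surface. World frame = base frame: x ahead of the robot, y to its left, z up, the work surface at z = 0. Lengths are in m, angles in rad, forces in N, time in s.
With the tool pointing down it reaches from about 0.325 to 0.925 m from the base axis. Payload 3.1 kg.
Tool frame: the origin (TCP) lies midway between the tips of the shut fingers; the grasp point (between the pads) lies 19 mm behind it; z points along the fingers, y is the line along which they close (so a half turn about z gives the same grasp; the last joint's range is limited). The gripper opens to 85 mm and grips with 20 to 120 N. Pads are 22 mm wide; open, the fingers measure 114 mm over their backs; the gripper's body (76 mm by 85 mm) begins 54 mm behind the grasp point. The pads swing forward as they close: fully open they stand 13 mm farther back than shut.
Start: joints at [-1.398, 0.217, 1.613, -0, 1.311, -0.112], TCP at [0.176, -0.6, 0.231] pointing down, gripper open.
Joint ranges: [-2.75, 2.75], [-0.78, 2.1], [0.31, 2.55], [-1.13, 4.27], [0.13, 2.63], [-2.58, 2.58]. Speed limits (rad/s): [2.79, 2.79, 3.14, 3.14, 3.14, 3.14].

### API

Orientations are given as a 3x3 rotation matrix whose columns are the frame's x, y, z axes.
In Python, from station import get_obs, read_camera, camera_info, close_job gives the robot as it stands.
- The arm moves only by the tool apply_moves, never from a script. Its argument "moves" is a list of rows, each an object of numbers: "x", "y", "z": the shift along the tool's x, y, z each as a share of 0.025 m, from -1 to 1; "twist": the turn about the tool's z as a share of 30 degrees, from -1 to 1. In form: [{"x": .., "y": .., "z": .., "twist": ..}, ...]. A call has 1 to 12 rows; each row shifts and turns the commanded pose from where the row before left it, along the tool's axes as they then stand; what a row does not reach is not made up. A row lasts 1/12 s, in which the tool goes at most 41.7 mm and 7.16 degrees, less where a joint would pass 70% of its speed; a pose out of reach is approached as far as the arm can. A call with a number of a shift or a turn outside -1 to 1 is refused whole. A call with a gripper value outside its range is refused whole. "fingers" is the finger opening in mm, from 0 to 85.4, set as the call begins (left out, the last holds). The fingers move at their own pace and stop on an object; the grip force is fixed at half the most. Time passes only in rows, so rows that do not move let the fingers close. It gives the time, the measured TCP pose, the force, the opening and the grip force at its end, in the units of the state.
- get_obs(): the state, without advancing time (a new reading comes with each control period).
- read_camera(name): name is "scene" or "top" or "wrist"; returns (picture, depth): 480x640x3 uint8, blue, green, red; 480x640 float32, m along the optical axis (not along the pixel's ray), 0 where there is no reading.
- camera_info(name): a dict with "camera_matrix" (3x3 intrinsics, pixels), "origin" and "rotation" of the camera in the world. Camera axes: x right, y down, z forward; pixel columns grow to the right and rows downward; lengths in m; the calibration is good to about 2 mm. A picture is of the moment at which its call begins: read the wrist's pose just before it. camera_info takes no time and is no camera call; for the wrist camera it gives the pose at the moment of the call.
- close_job(): hands the job in; it is judged then, once.
The state is a dict: "t": time; "q": joint angles; "qd": joint speeds; "tau": joint torques, N m; "position": TCP position; "tcp_rot": TCP orientation; "contact_force": force on the tool from outside, world axes, zero at the start; "torque": the same for the moment, N m; "grip_width": opening from 0.0 (shut) to 1.0 (fully open); "grip_force": force on a finger pad.
Only numpy, scipy, OpenCV 4.12 (cv2) and the standard library are available. Lean on these libraries where they do the work, as an engineer would, in place of code of your own. Each camera call takes 0.05 s, during which the arm holds its last target. There are 200 camera calls.

### The job

Two boxes of the seasoning rack have been left pulled out, one of them with its flip lid standing up: with the fingertips, push that lid down until it is fully shut before sliding its box in, and push both boxes fully home, so that their fronts are flush with the rack and all the lids are shut. Leave the third box shut, and leave the jars, shaker, mug, bottle and scoop undisturbed where they are.

Things in the scene. Friction and masses are not known exactly. Their poses are not given: they have to be found in the camera images.
- rack: Bamboo board fixed to the counter, 200 x 335 x 12 mm, origin under its centre. On it, at y = -106, 0 and 106 mm, stand three fixed white housings, each 180 deep (x), 102 wide, 96 mm high, open at the front (x = -90 mm), roof 108 mm above the counter. A box slides out of each towards the rack's -x; +x pushes it home. Place, yaw and which box is in which slot vary.
- box_a (a joint): How far the translucent box with the orange pull (garlic bulbs inside) is slid out, m: 0 = fully home, front panel flush with the housing; end stop at 0.142. Slides stiffly (1.2 N) and stays where left. Starts pulled far out with its lid up. Box 172 mm long, 92 mm wide; bottom 17 mm, rim 91 mm above the counter; flat closed front panel.
- front_a (a point): Centre of the front face of the orange pull lip of that box, 72 mm above the counter; moves with the box. The lip stands 10 mm proud of the front panel, 60 mm wide (y), 12 mm high. Axes as the rack: +x pushes the box in.
- lid_a (a joint): Angle of the blue-tinted clear flip lid of the box with the orange pull, rad: 0 = shut flat, 1.57 = upright, 1.95 = end stop, leaning back over the rack. It shuts by swinging its free edge away from the rack and down onto the front of the box. Stiff hinge (0.05 N m): it stays at any angle and does not fall shut.
- hinge_a (a point): Middle of the hinge line (along y) of that lid, at the level of its underside, 91 mm above the counter, 112 mm behind the box's front panel; moves with the box. Axes as the rack.
- edge_a (a point): Middle of the lid's free edge, at its outer (upper) face, 112 mm from the hinge; turns with the lid (own -x: from hinge to free edge; own z: out of the outer face). Lid 3 mm thick, 90 mm wide, with a thumb tab in orange, 34 mm wide, 10 mm long, 3 mm high on the outer face at this edge. Shut, it lies 94 mm above the counter over the front panel.
- box_b (a joint): How far the translucent box with the blue pull (cinnamon sticks inside) is slid out, m: 0 = fully home, front panel flush with the housing; end stop at 0.142. Slides stiffly (1.2 N) and stays where left. Starts part-way out with its lid shut. Box 172 mm long, 92 mm wide; bottom 17 mm, rim 91 mm above the counter; flat closed front panel.
- front_b (a point): Centre of the front face of the blue pull lip of that box, 72 mm above the counter; moves with the box. The lip stands 10 mm proud of the front panel, 60 mm wide (y), 12 mm high. Axes as the rack: +x pushes the box in.
- lid_b (a joint): Angle of the blue-tinted clear flip lid of the box with the blue pull, rad: 0 = shut flat, 1.57 = upright, 1.95 = end stop, leaning back over the rack. It shuts by swinging its free edge away from the rack and down onto the front of the box. Stiff hinge (0.05 N m): it stays at any angle and does not fall shut.
- hinge_b (a point): Middle of the hinge line (along y) of that lid, at the level of its underside, 91 mm above the counter, 112 mm behind the box's front panel; moves with the box. Axes as the rack.
- edge_b (a point): Middle of the lid's free edge, at its outer (upper) face, 112 mm from the hinge; turns with the lid (own -x: from hinge to free edge; own z: out of the outer face). Lid 3 mm thick, 90 mm wide, with a thumb tab in blue, 34 mm wide, 10 mm long, 3 mm high on the outer face at this edge. Shut, it lies 94 mm above the counter over the front panel.
- box_c (a joint): How far the translucent box with the green pull (nutmegs inside) is slid out, m: 0 = fully home, front panel flush with the housing; end stop at 0.142. Slides stiffly (1.2 N) and stays where left. Starts home with its lid shut. Box 172 mm long, 92 mm wide; bottom 17 mm, rim 91 mm above the counter; flat closed front panel.
- front_c (a point): Centre of the front face of the green pull lip of that box, 72 mm above the counter; moves with the box. The lip stands 10 mm proud of the front panel, 60 mm wide (y), 12 mm high. Axes as the rack: +x pushes the box in.
- lid_c (a joint): Angle of the blue-tinted clear flip lid of the box with the green pull, rad: 0 = shut flat, 1.57 = upright, 1.95 = end stop, leaning back over the rack. It shuts by swinging its free edge away from the rack and down onto the front of the box. Stiff hinge (0.05 N m): it stays at any angle and does not fall shut.
- hinge_c (a point): Middle of the hinge line (along y) of that lid, at the level of its underside, 91 mm above the counter, 112 mm behind the box's front panel; moves with the box. Axes as the rack.
- edge_c (a point): Middle of the lid's free edge, at its outer (upper) face, 112 mm from the hinge; turns with the lid (own -x: from hinge to free edge; own z: out of the outer face). Lid 3 mm thick, 90 mm wide, with a thumb tab in green, 34 mm wide, 10 mm long, 3 mm high on the outer face at this edge. Shut, it lies 94 mm above the counter over the front panel.
- jar_red: Red-capped spice jar, 45 mm across, 98 mm high; origin: centre of its underside. It stands on the counter in front of the shut (green) box, beside the pulled-out ones. Leave it standing.
- jar_yellow: Yellow-capped spice jar, 45 mm across, 98 mm high; origin: centre of its underside. It stands on the roof of the shut (green) module. Leave it standing.
- jar_green: Green-capped spice jar, 45 mm across, 98 mm high; origin: centre of its underside. It stands on the counter to the right. Leave it standing.
- shaker: Black drink shaker, 94 mm across, 218 mm high, on the counter to the left; origin: centre of its underside. Leave it standing.
- mug: Clear glass mug, 80 mm across plus handle, 95 mm high, on the counter to the left; origin: centre of its underside. Leave it standing.
- bottle: Clear bottle with a white cap, 62 mm across, 176 mm high, on the counter to the right; origin: centre of its underside. Leave it standing.
- scoop: White measuring scoop, cup 52 mm across and 32 mm high with a flat handle, 134 mm long over all, on the counter to the right; origin: centre of the cup's underside. Leave it lying.
Not all that is in view belongs to the job. Leave any yellow look-alike of the bottle alone. There is more than one size of the mug; the one meant has the size given above.

How it is judged:
By the outcome, as a careful person would: the job done as asked, in the order asked, and still so for the second after the job is handed in, with the robot touching nothing.
It also fails if it takes over 59 s, if anything falls off the work surface, if the arm or the gripper's body presses on something with over 40 N, if the wrist force passes 120 N, or if a joint passes its speed limit or range.

## Working session

There is one attempt and no reset: what is moved stays moved. The work goes in short steps, Python scripts to look and compute and a tool call to move; the robot and the scene stay as the last step left them, time stands still between calls to the robot, and variables do not carry over. Pictures are saved under pics/ and viewed, at most 10 in all, crops included, and the job is handed in when it is done.

Besides the shell and the picture viewer there is one more tool, called as name(argument=value, ...) on one line, values as JSON. apply_moves: Moves the arm, as the interface text tells. Shift numbers are shares of 0.025 m and turn numbers shares of 30 degrees, none past 1 either way. Its arguments: {"type":"object","properties":{"moves":{"type":"array","items":{"type":"object","properties":{"x":{"type":"number","minimum":-1,"maximum":1},"y":{"type":"number","minimum":-1,"maximum":1},"z":{"type":"number","minimum":-1,"maximum":1},"twist":{"type":"number","minimum":-1,"maximum":1}}}},"fingers":{"type":"number"}},"required":["moves"]}

```bash
mkdir -p pics; ls; python3 - <<'E'
from station import *
import cv2,numpy as np
o=get_obs();print(o['t'],o['position'],o['tcp_rot'],o['grip_width'])
for n in('scene','top'):
    im,d=read_camera(n);cv2.imwrite(f'pics/{n}0.png',im);np.save(f'{n}0.npy',d)
    c=camera_info(n);print(n,c)
E
```

```text
pics
0.0 [ 0.1754764 -0.5990184  0.2299618] [[ 9.59719777e-01  2.80958681e-01 -4.10834551e-04]
 [ 2.80958855e-01 -9.59716936e-01  2.35057397e-03]
 [ 2.66129284e-04 -2.37131993e-03 -9.99997153e-01]] 1.0005251448306576
scene {'camera_matrix': array([[525.11859814,   0.        , 314.87938756],
       [  0.        , 525.11859814, 242.3550202 ],
       [  0.        ,   0.        ,   1.        ]]), 'origin': array([ 1.44455207, -0.16817172,  0.90792437]), 'rotation': array([[ 0.2138525 ,  0.64325048, -0.73518429],
       [ 0.97681591, -0.1484294 ,  0.15427049],
       [-0.0098884 , -0.75113084, -0.6600793 ]])}
top {'camera_matrix': array([[612.35724081,   0.        , 318.87285006],
       [  0.        , 612.35724081, 234.77145759],
       [  0.        ,   0.        ,   1.        ]]), 'origin': array([0.23600458, 0.00405865, 1.63149315]), 'rotation': array([[ 0.01812722, -0.98087357,  0.19380002],
       [-0.99983309, -0.01734131,  0.00575109],
       [-0.00228034, -0.19387192, -0.9810242 ]])}
```

View pics/scene0.png

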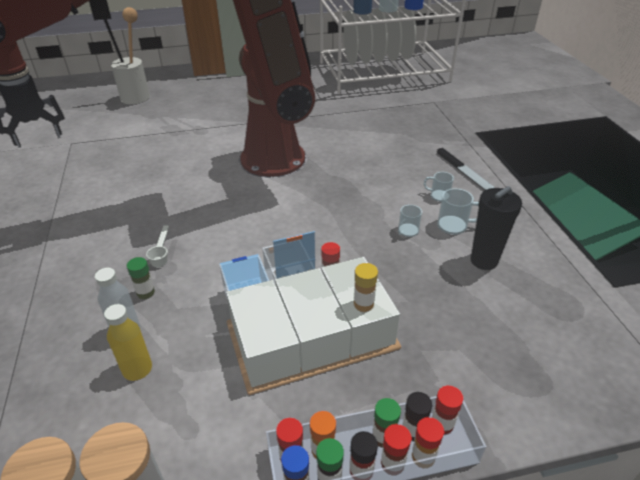

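View pics/top0.png

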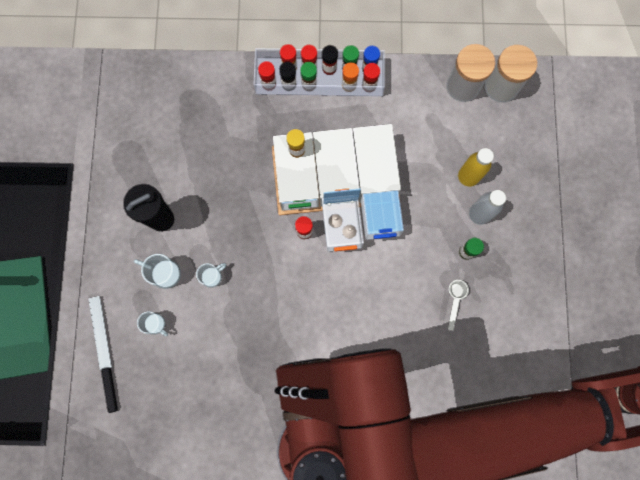

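The top view shows the green slot at left (pull at 300,205), the orange box in the middle (pull 346,248; raised lid and tab near 342,192), and the blue box at right (pull 384,235). The red jar is at (304,228). The look-alikes are the small tray's orange caps (350,72 and 290,50) and blue cap (372,54), and the lid tabs, which match the pulls in colour. I choose the pulls at the front of the boxes, and I'll measure those and check them in one crop.

```bash
cat > h.py <<'E'
from station import *
import cv2,numpy as np
def ray(n,u,v,z):
    c=camera_info(n);K=c['camera_matrix'];R=c['rotation'];o=c['origin']
    d=R@np.linalg.solve(K,[u,v,1.]);return o+d*(z-o[2])/d[2]
def blobs(im,h0,h1,x0,x1,y0,y1,s=140,vmin=60,amin=6):
    hsv=cv2.cvtColor(im,cv2.COLOR_BGR2HSV);m=cv2.inRange(hsv,(h0,s,vmin),(h1,255,255))
    M=np.zeros_like(m);M[y0:y1,x0:x1]=m[y0:y1,x0:x1]
    out=[]
    for c in cv2.findContours(M,0,1)[0]:
        if len(c)>=3 and cv2.contourArea(c)>=amin: out.append((cv2.contourArea(c),cv2.minAreaRect(c),c))
    return out
E
python3 - <<'E'
from h import *
im=cv2.imread('pics/top0.png')
for nm,a,b,s in(('orange',5,18,140),('blue',110,125,190),('green',50,80,140),('red',0,4,170)):
    for A,r,c in blobs(im,a,b,270,410,180,260,s):
        print(nm,A,np.round(r[0],1),np.round(r[1],1),round(r[2]),cv2.boundingRect(c),ray('top',*r[0],.072).round(4),ray('top',*r[0],.097).round(4))
hsv=cv2.cvtColor(im,cv2.COLOR_BGR2HSV)
m=cv2.inRange(hsv,(0,0,190),(180,40,255));M=m*0;M[120:215,265:405]=m[120:215,265:405]
c=max(cv2.findContours(M,0,1)[0],key=cv2.contourArea);r=cv2.minAreaRect(c);print('roof',r)
for p in cv2.boxPoints(r):print(p,ray('top',*p,.108).round(4))
d=np.load('top0.npy');ci=camera_info('top')
cr=cv2.resize(im[115:265,255:415],None,fx=5,fy=5,interpolation=cv2.INTER_CUBIC)[:, :800];cr=cr[150:750];cv2.imwrite('pics/crop.png',cr)
E
```

```text
orange 61.5 [345.1 248. ] [ 3.9 22.2] 84 (334, 246, 23, 5) [ 0.5103 -0.0551  0.072 ] [ 0.5059 -0.0542  0.097 ]
blue 33.0 [385.  235.7] [ 2.9 20.2] 84 (375, 234, 21, 4) [ 0.5448 -0.1584  0.072 ] [ 0.5398 -0.1558  0.097 ]
blue 10.0 [385.  230.2] [ 1.8 10.2] 82 (380, 229, 11, 3) [ 0.5592 -0.1585  0.072 ] [ 0.554  -0.1559  0.097 ]
green 29.0 [299.1 205.1] [ 2.4 20.2] 84 (289, 203, 21, 5) [0.6224 0.0666 0.072 ] [0.6163 0.0656 0.097 ]
red 205.5 [303.5 225.5] [17. 15.] 90 (296, 217, 16, 18) [0.568  0.0537 0.072 ] [0.5627 0.0529 0.097 ]
roof ((352.9385681152344, 170.48739624023438), (87.13487243652344, 88.72346496582031), 83.1572265625)
[303.70197 132.5158 ] [0.8096 0.0577 0.108 ]
[391.79346 121.94481] [ 0.8429 -0.1734  0.108 ]
[402.17517 208.459  ] [ 0.6093 -0.1987  0.108 ]
[314.08368 219.02998] [0.5776 0.0259 0.108 ]
```

View pics/crop.png

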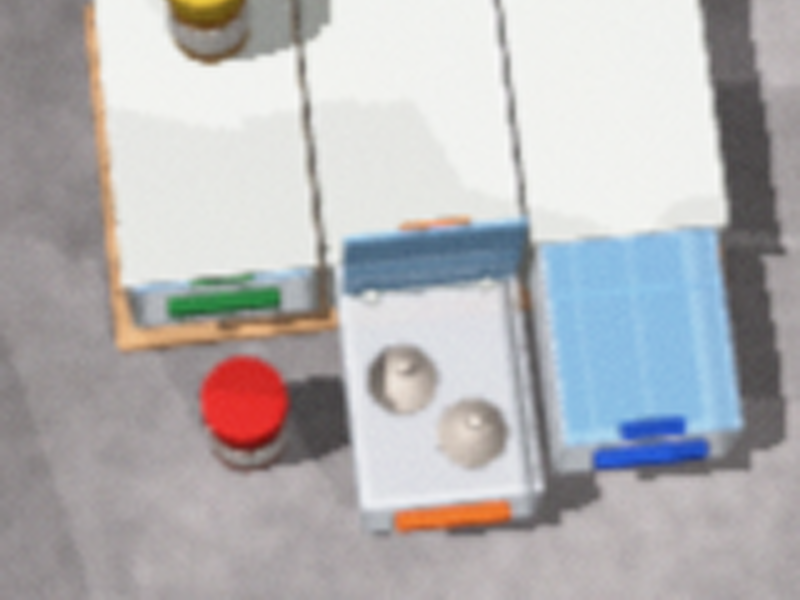

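The crop confirms it: the garlic box with the orange pull is in the middle with its lid up, the cinnamon box is at right, and the green box is home at left. Next I refine the yaw, the lid edge and the jar.

```bash
python3 - <<'E'
from h import *
im=cv2.imread('pics/scene0.png')
f=lambda x,y:(255+x/5,145+y/5)
for a,b in(((295,0),(328,265)),((498,0),(527,240)),((700,0),(728,228)),((326,265),(125,290)),((728,225),(527,243))):
    p=ray('top',*f(*a),.108);q=ray('top',*f(*b),.108);d=p-q if a[1]==0 else q-p
    print(p.round(4),q.round(4),np.degrees(np.arctan2(d[1],d[0])).round(2))
for A,r,c in blobs(im,3,18,255,330,225,285,120,amin=2): print('scene orange',A,r)
def tri(pt,ps):
    M=np.zeros((3,3));b=np.zeros(3)
    for n,p in(('top',pt),('scene',ps)):
        o=camera_info(n)['origin'];d=ray(n,*p,0)-o;d/=np.linalg.norm(d);P=np.eye(3)-np.outer(d,d);M+=P;b+=P@o
    x=np.linalg.solve(M,b);return x
top=cv2.imread('pics/top0.png')
for A,r,c in blobs(top,3,20,325,360,183,196,60,amin=1): 
    print('top tab',A,r); tp=r[0]
    for A2,r2,c2 in blobs(im,3,18,255,330,225,285,120,amin=2): print(tri(tp,r2[0]).round(4))
E
```

```text
[0.7757 0.03   0.108 ] [0.6332 0.0103 0.108 ] 7.89
[ 0.7775 -0.076   0.108 ] [ 0.6483 -0.0917  0.108 ] 6.96
[ 0.7794 -0.1814  0.108 ] [ 0.6565 -0.1951  0.108 ] 6.34
[0.6332 0.0113 0.108 ] [0.6182 0.1141 0.108 ] 98.32
[ 0.6581 -0.1951  0.108 ] [ 0.6467 -0.0918  0.108 ] 96.28
scene orange 11.5 ((294.5, 238.00001525878906), (1.697749376296997, 13.581995010375977), 75.96376037597656)
top tab 5.0 ((341.51220703125, 189.10977172851562), (1.2147470712661743, 13.141352653503418), 83.6598129272461)
[ 0.6325 -0.0405  0.1992]
```

apply_moves(moves=[{"z":-1,"twist":0.15},{"z":-1,"twist":0.15},{"z":-0.6},{}], fingers=0)

```text
$.moves[0]: bad value
```

apply_moves(moves=[{"x":0,"y":0,"z":-1,"twist":0.15},{"x":0,"y":0,"z":-1,"twist":0.15},{"x":0,"y":0,"z":-0.6,"twist":0},{"x":0,"y":0,"z":0,"twist":0}], fingers=0)

```text
t: 0.43
position: [0.176, -0.6019, 0.3008]
tcp_rot: [[0.992, 0.128, 0.001], [0.128, -0.992, -0.007], [0.0, 0.008, -1.0]]
contact_force: [0.1, -0.2, 1.6]
grip_width: 0.456
grip_force: 0.0
```

apply_moves(moves=[{"x":0.9,"y":-0.8,"z":0,"twist":0},{"x":0.9,"y":-0.8,"z":0,"twist":0},{"x":0.9,"y":-0.8,"z":0,"twist":0},{"x":0.9,"y":-0.8,"z":0,"twist":0},{"x":0.9,"y":-0.8,"z":0,"twist":0},{"x":0.9,"y":-0.8,"z":0,"twist":0},{"x":0.9,"y":-0.8,"z":0,"twist":0},{"x":0.9,"y":-0.8,"z":0,"twist":0},{"x":0.9,"y":-0.8,"z":0,"twist":0},{"x":0.9,"y":-0.8,"z":0,"twist":0},{"x":0.9,"y":-0.8,"z":0,"twist":0},{"x":0.9,"y":-0.8,"z":0,"twist":0}])

```text
t: 1.43
position: [0.413, -0.3255, 0.2943]
tcp_rot: [[0.992, 0.128, -0.002], [0.128, -0.992, 0.002], [-0.002, -0.002, -1.0]]
contact_force: [-0.1, -0.1, -0.3]
grip_width: -0.002
grip_force: 0.0
```

apply_moves(moves=[{"x":0.9,"y":-0.8,"z":0,"twist":0},{"x":0.9,"y":-0.8,"z":0,"twist":0},{"x":0.9,"y":-0.8,"z":0,"twist":0},{"x":0.9,"y":-0.8,"z":0,"twist":0},{"x":0.9,"y":-0.8,"z":0,"twist":0},{"x":0.9,"y":-0.8,"z":0,"twist":0},{"x":0.9,"y":-0.8,"z":0,"twist":0},{"x":0.9,"y":-0.8,"z":0,"twist":0},{"x":0.9,"y":-0.8,"z":0,"twist":0},{"x":0.9,"y":-0.8,"z":0,"twist":0},{"x":0.9,"y":-0.8,"z":0,"twist":0},{"x":0,"y":0,"z":0,"twist":0}])

```text
t: 2.43
position: [0.632, -0.0731, 0.2937]
tcp_rot: [[0.991, 0.132, -0.001], [0.132, -0.991, 0.003], [-0.001, -0.003, -1.0]]
contact_force: [-0.0, 0.6, 0.2]
grip_width: -0.0
grip_force: 0.0
```

apply_moves(moves=[{"x":0.95,"y":-0.65,"z":0,"twist":0},{"x":0.95,"y":-0.65,"z":0,"twist":0},{"x":0,"y":0,"z":0,"twist":0},{"x":0,"y":0,"z":0.8,"twist":0},{"x":0,"y":0,"z":0.8,"twist":0},{"x":0,"y":0,"z":0.8,"twist":0},{"x":0,"y":0,"z":0,"twist":0},{"x":0,"y":0,"z":0,"twist":0}])

```text
t: 3.1
position: [0.6711, -0.0398, 0.2333]
tcp_rot: [[0.992, 0.127, -0.006], [0.127, -0.992, 0.001], [-0.006, -0.001, -1.0]]
contact_force: [-0.2, -0.3, 0.6]
grip_width: 0.0
grip_force: 0.0
```

```bash
python3 - <<'E'
from h import *
o=get_obs();print(o['position'])
a,_=read_camera('scene')
cv2.imwrite('pics/s1.png',cv2.resize(a[130:330,200:440],None,fx=3,fy=3,interpolation=cv2.INTER_CUBIC))
E
```

```text
[ 0.67107956 -0.03975146  0.23328483]
```

View pics/s1.png

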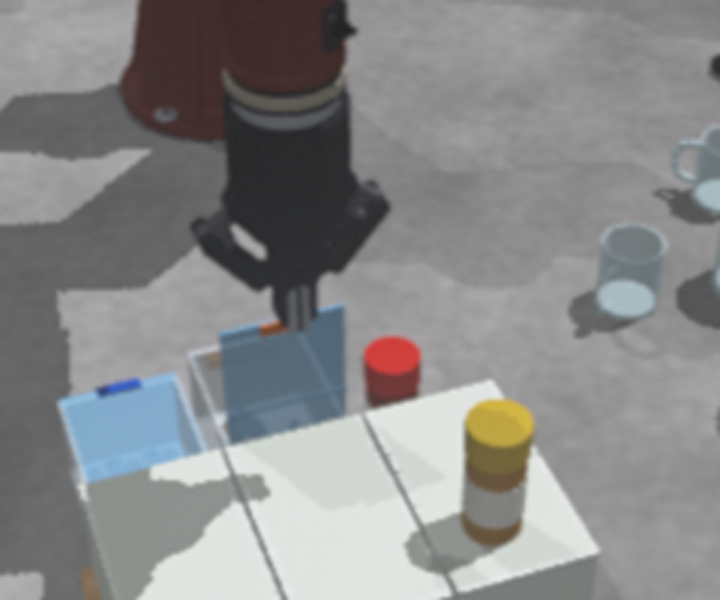

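The shut fingertips (297,310 in the crop) hang on the rack side of the upright lid. The red and yellow jars are clear. I'll go down behind the lid and start swinging it.

apply_moves(moves=[{"x":0,"y":-0.15,"z":0.8,"twist":0},{"x":0,"y":0,"z":0.8,"twist":0},{"x":0,"y":0,"z":0.75,"twist":0},{"x":0,"y":0,"z":0,"twist":0},{"x":-0.6,"y":0,"z":0,"twist":0},{"x":-0.6,"y":0,"z":0,"twist":0},{"x":-0.45,"y":0,"z":0.05,"twist":0},{"x":-0.45,"y":0,"z":0.05,"twist":0},{"x":-0.4,"y":0,"z":0.15,"twist":0},{"x":-0.4,"y":0,"z":0.15,"twist":0},{"x":0,"y":0,"z":0,"twist":0}])

```text
t: 4.07
position: [0.6004, -0.0454, 0.1695]
tcp_rot: [[0.992, 0.127, 0.001], [0.127, -0.992, -0.001], [0.001, 0.001, -1.0]]
contact_force: [0.7, -0.6, -0.8]
grip_width: -0.001
grip_force: 0.0
```

apply_moves(moves=[{"x":-0.4,"y":0,"z":0.33,"twist":0},{"x":-0.4,"y":0,"z":0.33,"twist":0},{"x":-0.28,"y":0,"z":0.35,"twist":0},{"x":-0.28,"y":0,"z":0.35,"twist":0},{"x":-0.18,"y":0,"z":0.4,"twist":0},{"x":-0.18,"y":0,"z":0.4,"twist":0},{"x":0,"y":0,"z":0,"twist":0},{"x":0,"y":0,"z":0,"twist":0}])

```text
t: 4.73
position: [0.5573, -0.0502, 0.1123]
tcp_rot: [[0.992, 0.127, -0.002], [0.127, -0.992, 0.001], [-0.002, -0.001, -1.0]]
contact_force: [-0.3, -0.2, -0.3]
grip_width: -0.0
grip_force: 0.0
```

apply_moves(moves=[{"x":-0.15,"y":0,"z":0.25,"twist":0},{"x":-0.1,"y":0,"z":0.25,"twist":0},{"x":0,"y":0,"z":0.2,"twist":0},{"x":0,"y":0,"z":0.1,"twist":0},{"x":0,"y":0,"z":0,"twist":0}])

```text
t: 5.15
position: [0.5531, -0.051, 0.0945]
tcp_rot: [[0.992, 0.127, 0.002], [0.127, -0.992, 0.0], [0.002, -0.0, -1.0]]
contact_force: [-0.2, 0.8, 3.8]
grip_width: 0.002
grip_force: 2.0
```

```bash
python3 - <<'E'
from h import *
o=get_obs();print(o['position'],o['contact_force'])
a,_=read_camera('scene')
cv2.imwrite('pics/s2.png',cv2.resize(a[180:330,200:400],None,fx=4,fy=4,interpolation=cv2.INTER_CUBIC))
E
```

```text
[ 0.55309205 -0.05102672  0.09445403] [-0.21815309  0.81754833  3.78139993]
```

View pics/s2.png

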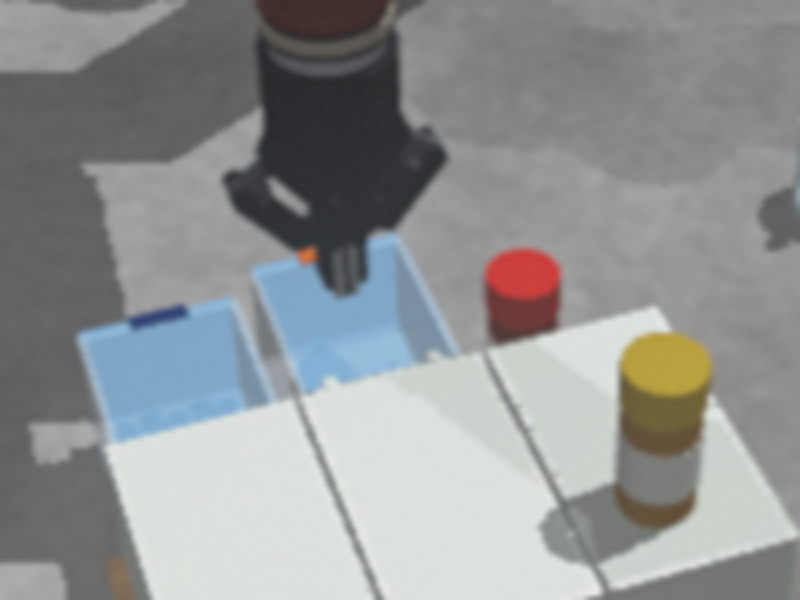

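The lid is flat over the box, with the orange tab at (310,256) and 3.8 N of contact force. I'll press once more, lift, and go round to the front of the box.

apply_moves(moves=[{"x":0,"y":0,"z":0.15,"twist":0},{"x":0,"y":0,"z":0.1,"twist":0},{"x":0,"y":0,"z":0,"twist":0}])

```text
t: 5.45
position: [0.5583, -0.0506, 0.0939]
tcp_rot: [[0.992, 0.127, 0.012], [0.126, -0.992, 0.001], [0.013, 0.0, -1.0]]
contact_force: [-0.5, 6.2, 22.1]
grip_width: -0.002
grip_force: 10.9
```

apply_moves(moves=[{"x":0,"y":0,"z":-0.7,"twist":0},{"x":0,"y":0,"z":-0.8,"twist":0},{"x":0,"y":0,"z":-0.8,"twist":0},{"x":-0.9,"y":0,"z":0,"twist":0},{"x":-0.9,"y":0,"z":0,"twist":0},{"x":-0.9,"y":0,"z":0,"twist":0},{"x":-0.9,"y":0,"z":0,"twist":0},{"x":-0.2,"y":0,"z":0,"twist":0},{"x":0,"y":0,"z":0,"twist":0}])

```text
t: 6.2
position: [0.4565, -0.0632, 0.1442]
tcp_rot: [[0.992, 0.127, -0.001], [0.127, -0.992, 0.0], [-0.001, -0.0, -1.0]]
contact_force: [0.3, 0.1, -0.6]
grip_width: 0.0
grip_force: 0.0
```

```bash
python3 - <<'E'
from h import *
o=get_obs();p=o['position'];print(p,.9919*p[0]+.127*p[1],-.127*p[0]+.9919*p[1])
a,_=read_camera('top')
for nm,x,y,s in(('orange',5,18,140),('blue',110,125,190),('green',50,80,140)):
    for A,r,c in blobs(a,x,y,270,410,180,260,s):
        q=ray('top',*r[0],.072);print(nm,A,np.round(r[0],1),.9919*q[0]+.127*q[1],-.127*q[0]+.9919*q[1])
E
```

```text
[ 0.45649965 -0.06315739  0.1441526 ] 0.4447810137993902 -0.12062127199278472
green 30.0 [299.1 205.1] 0.6258304176915969 -0.013040388903667155
```

apply_moves(moves=[{"x":0,"y":0,"z":0.8,"twist":0},{"x":0,"y":0,"z":0.8,"twist":0},{"x":0,"y":0,"z":0.8,"twist":0},{"x":0,"y":0,"z":0.8,"twist":0},{"x":0,"y":0,"z":0,"twist":0},{"x":0,"y":0,"z":0,"twist":0}])

```text
t: 6.75
position: [0.4579, -0.063, 0.0639]
tcp_rot: [[0.992, 0.128, -0.002], [0.128, -0.992, 0.001], [-0.002, -0.001, -1.0]]
contact_force: [0.2, 0.3, 0.6]
grip_width: 0.002
grip_force: 0.0
```

apply_moves(moves=[{"x":0.5,"y":0,"z":0,"twist":0},{"x":0.5,"y":0,"z":0,"twist":0},{"x":0.3,"y":0,"z":0,"twist":0},{"x":0.3,"y":0,"z":0,"twist":0},{"x":0.4,"y":0,"z":0,"twist":0},{"x":0.5,"y":0,"z":0,"twist":0},{"x":0.5,"y":0,"z":0,"twist":0},{"x":0.5,"y":0,"z":0,"twist":0},{"x":0.5,"y":0,"z":0,"twist":0},{"x":0.5,"y":0,"z":0,"twist":0},{"x":0.4,"y":0,"z":0,"twist":0},{"x":0,"y":0,"z":0,"twist":0}])

```text
t: 7.75
position: [0.5819, -0.0477, 0.0655]
tcp_rot: [[0.992, 0.128, 0.003], [0.128, -0.992, -0.0], [0.003, 0.001, -1.0]]
contact_force: [-0.2, -0.8, 0.3]
grip_width: 0.001
grip_force: 0.0
```

apply_moves(moves=[{"x":0.3,"y":0,"z":0,"twist":0},{"x":0.3,"y":0,"z":0,"twist":0},{"x":0.3,"y":0,"z":0,"twist":0},{"x":0.2,"y":0,"z":0,"twist":0},{"x":0.1,"y":0,"z":0,"twist":0},{"x":0.1,"y":0,"z":0,"twist":0}])

```text
t: 8.25
position: [0.6117, -0.0434, 0.0646]
tcp_rot: [[0.992, 0.127, -0.0], [0.127, -0.992, 0.0], [-0.0, -0.0, -1.0]]
contact_force: [-1.4, -0.2, -0.4]
grip_width: 0.001
grip_force: 0.7
```

apply_moves(moves=[{"x":0.1,"y":0,"z":0,"twist":0},{"x":0.1,"y":0,"z":0,"twist":0},{"x":0,"y":0,"z":0,"twist":0}])

```text
t: 8.5
position: [0.617, -0.0428, 0.0648]
tcp_rot: [[0.992, 0.127, 0.001], [0.127, -0.992, 0.0], [0.001, 0.0, -1.0]]
contact_force: [-0.3, 0.3, -0.9]
grip_width: 0.002
grip_force: 0.1
```

apply_moves(moves=[{"x":0.1,"y":0,"z":0,"twist":0},{"x":0.1,"y":0,"z":0,"twist":0},{"x":0,"y":0,"z":0,"twist":0}])

```text
t: 8.75
position: [0.621, -0.0423, 0.0648]
tcp_rot: [[0.992, 0.128, -0.002], [0.128, -0.992, -0.0], [-0.002, -0.0, -1.0]]
contact_force: [-2.7, -0.0, 2.6]
grip_width: 0.001
grip_force: 1.8
```

apply_moves(moves=[{"x":0.08,"y":0,"z":0,"twist":0},{"x":0.08,"y":0,"z":0,"twist":0},{"x":0,"y":0,"z":0,"twist":0}])

```text
t: 9.0
position: [0.6209, -0.0423, 0.0647]
tcp_rot: [[0.992, 0.128, -0.012], [0.128, -0.992, -0.001], [-0.012, -0.001, -1.0]]
contact_force: [-14.1, -2.0, 10.6]
grip_width: -0.003
grip_force: 6.9
```

Box a hit its end stop at 14 N with the position unchanged. I'll back off, sidestep to the blue box and check by camera.

apply_moves(moves=[{"x":-0.5,"y":0,"z":0,"twist":0},{"x":-0.8,"y":0,"z":0,"twist":0},{"x":-0.9,"y":0,"z":0,"twist":0},{"x":-0.9,"y":0,"z":0,"twist":0},{"x":-0.9,"y":0,"z":0,"twist":0},{"x":-0.9,"y":0,"z":0,"twist":0},{"x":-0.9,"y":0,"z":0,"twist":0},{"x":0,"y":0.9,"z":0,"twist":0},{"x":0,"y":0.9,"z":0,"twist":0},{"x":0,"y":0.9,"z":0,"twist":0},{"x":0,"y":0.9,"z":0,"twist":0},{"x":0,"y":0.6,"z":0,"twist":0}])

```text
t: 10.0
position: [0.4966, -0.1667, 0.0657]
tcp_rot: [[0.992, 0.126, 0.004], [0.126, -0.992, -0.002], [0.004, 0.002, -1.0]]
contact_force: [-0.2, 0.4, 0.2]
grip_width: -0.004
grip_force: 0.0
```

```bash
python3 - <<'E'
from h import *
o=get_obs();p=o['position'];print(p,.9919*p[0]+.127*p[1],-.127*p[0]+.9919*p[1])
a,_=read_camera('top');cv2.imwrite('pics/t2.png',cv2.resize(a[115:265,255:415],None,fx=4,fy=4,interpolation=cv2.INTER_CUBIC))
for nm,x,y,s in(('orange',5,18,140),('blue',110,125,190),('green',50,80,140)):
    for A,r,c in blobs(a,x,y,270,410,180,260,s):
        q=ray('top',*r[0],.072);print(nm,A,np.round(r[0],1),.9919*q[0]+.127*q[1],-.127*q[0]+.9919*q[1])
E
```

```text
[ 0.49664365 -0.16665204  0.06571568] 0.47145602875800907 -0.22837590510924954
orange 55.0 [339.5 200.9] 0.6255276677866397 -0.11966181798181741
green 32.0 [299.5 205.1] 0.6258352342232465 -0.014197889589773319
```

View pics/t2.png

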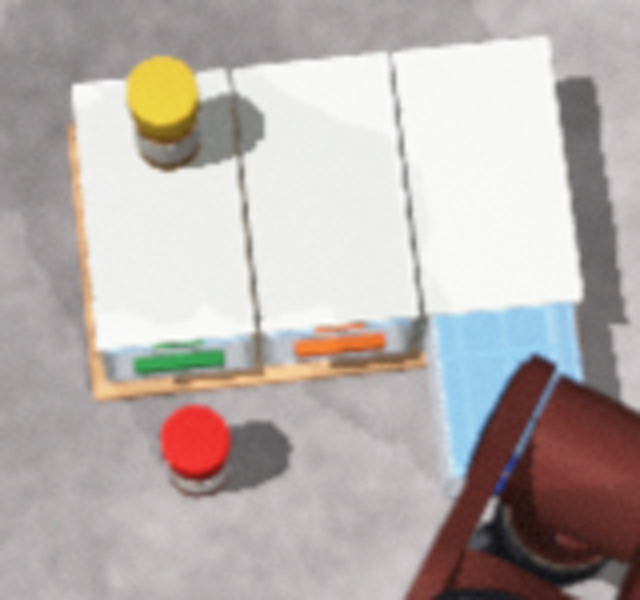

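The orange pull at (340,345) lines up with the green one at (180,362) to 0.3 mm, with the lid shut and the jars standing. Now I push box b.

apply_moves(moves=[{"x":0.4,"y":-0.05,"z":0,"twist":0},{"x":0.4,"y":-0.05,"z":0,"twist":0},{"x":0.3,"y":0,"z":0,"twist":0},{"x":0.3,"y":0,"z":0,"twist":0},{"x":0.4,"y":0,"z":0,"twist":0},{"x":0.5,"y":0,"z":0,"twist":0},{"x":0.5,"y":0,"z":0,"twist":0},{"x":0.5,"y":0,"z":0,"twist":0},{"x":0.5,"y":0,"z":0,"twist":0},{"x":0.5,"y":0,"z":0,"twist":0},{"x":0.3,"y":0,"z":0,"twist":0},{"x":0,"y":0,"z":0,"twist":0}])

```text
t: 11.05
position: [0.6108, -0.1464, 0.0649]
tcp_rot: [[0.992, 0.129, 0.002], [0.129, -0.992, -0.0], [0.002, 0.0, -1.0]]
contact_force: [0.3, -0.1, -0.3]
grip_width: 0.002
grip_force: 0.0
```

apply_moves(moves=[{"x":0.3,"y":0,"z":0,"twist":0},{"x":0.15,"y":0,"z":0,"twist":0},{"x":0.1,"y":0,"z":0,"twist":0},{"x":0,"y":0,"z":0,"twist":0}])

```text
t: 11.38
position: [0.6227, -0.1453, 0.0647]
tcp_rot: [[0.992, 0.127, 0.0], [0.127, -0.992, 0.0], [0.0, -0.0, -1.0]]
contact_force: [-0.1, -0.4, 0.1]
grip_width: -0.001
grip_force: 0.0
```

apply_moves(moves=[{"x":0.15,"y":0,"z":0,"twist":0},{"x":0.12,"y":0,"z":0,"twist":0},{"x":0.12,"y":0,"z":0,"twist":0},{"x":0.1,"y":0,"z":0,"twist":0},{"x":0,"y":0,"z":0,"twist":0}])

```text
t: 11.8
position: [0.6337, -0.144, 0.0646]
tcp_rot: [[0.992, 0.128, -0.003], [0.128, -0.992, 0.0], [-0.003, -0.0, -1.0]]
contact_force: [-4.4, 0.4, 2.8]
grip_width: 0.002
grip_force: 2.3
```

apply_moves(moves=[{"x":0.08,"y":0,"z":0,"twist":0},{"x":0.08,"y":0,"z":0,"twist":0},{"x":0,"y":0,"z":0,"twist":0}])

```text
t: 12.05
position: [0.6337, -0.1439, 0.0646]
tcp_rot: [[0.992, 0.128, -0.013], [0.128, -0.992, -0.0], [-0.013, -0.002, -1.0]]
contact_force: [-13.5, -2.0, 8.1]
grip_width: -0.0
grip_force: 7.3
```

Box b is on its stop too. I'll back off, lift clear and check.

apply_moves(moves=[{"x":-0.4,"y":0,"z":0,"twist":0},{"x":-0.8,"y":0,"z":0,"twist":0},{"x":-0.8,"y":0,"z":0,"twist":0},{"x":-0.8,"y":0,"z":0,"twist":0},{"x":-0.8,"y":0,"z":-0.8,"twist":0},{"x":-0.8,"y":0,"z":-0.8,"twist":0},{"x":0,"y":0,"z":-0.9,"twist":0},{"x":0,"y":0,"z":-0.9,"twist":0},{"x":0,"y":0,"z":-0.9,"twist":0},{"x":0,"y":0,"z":-0.9,"twist":0},{"x":0,"y":0,"z":-0.9,"twist":0},{"x":0,"y":0,"z":0,"twist":0}])

```text
t: 13.05
position: [0.5338, -0.1591, 0.224]
tcp_rot: [[0.992, 0.127, 0.013], [0.127, -0.992, -0.005], [0.012, 0.007, -1.0]]
contact_force: [0.4, -0.1, 1.2]
grip_width: 0.002
grip_force: 0.0
```

apply_moves(moves=[{"x":0,"y":0.8,"z":0,"twist":0},{"x":0,"y":0.8,"z":0,"twist":0},{"x":0,"y":0.8,"z":0,"twist":0},{"x":0,"y":0.8,"z":0,"twist":0},{"x":0,"y":0.8,"z":0,"twist":0},{"x":0,"y":0.8,"z":0,"twist":0},{"x":0,"y":0.8,"z":0,"twist":0},{"x":0,"y":0,"z":0,"twist":0},{"x":0,"y":0,"z":0,"twist":0}])

```text
t: 13.8
position: [0.5473, -0.2969, 0.2165]
tcp_rot: [[0.992, 0.126, 0.001], [0.126, -0.992, 0.001], [0.001, -0.0, -1.0]]
contact_force: [0.3, -0.1, -0.1]
grip_width: 0.002
grip_force: 0.0
```

```bash
python3 - <<'E'
from h import *
a,_=read_camera('top');cv2.imwrite('pics/t3.png',a)
for nm,x,y,s in(('orange',5,18,140),('blue',110,125,190),('green',50,80,140)):
    for A,r,c in blobs(a,x,y,270,410,180,260,s):
        q=ray('top',*r[0],.072);print(nm,A,np.round(r[0],1),.9919*q[0]+.127*q[1],-.127*q[0]+.9919*q[1])
E
```

```text
orange 54.0 [339.5 200.9] 0.6254980575688878 -0.11966450282895233
blue 25.5 [380.  196.8] 0.62492597670692 -0.2266827337822505
green 31.0 [299.5 205.1] 0.6258352342232465 -0.014197889589773319
```

View pics/t3.png

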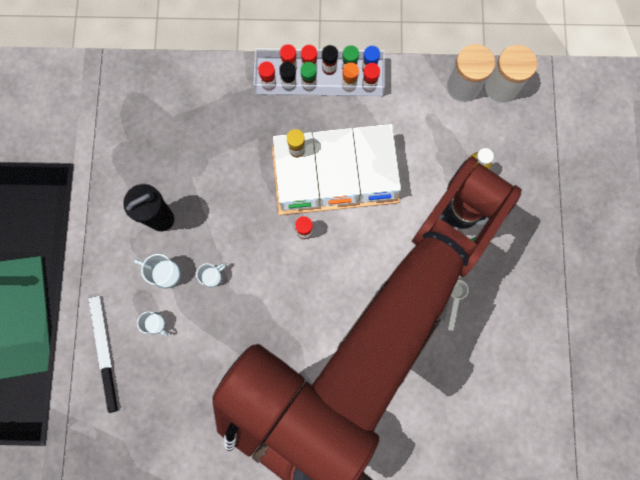

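All three pulls, at (300,205), (340,201) and (380,197), are flush within 1 mm. The lids are shut, the jars in view are standing, and the arm is clear at 0.217 m.

```bash
python3 -c "
from station import *
print(close_job())"
```

```text
the job is handed in; nothing more can be done
None
```

I shut the raised lid on the orange box first, then pushed the orange and blue boxes to their end stops; all three fronts line up within about 1 mm, and I handed the job in at about 14 s with the robot touching nothing.

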